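Dry layout of two pipe runs in their angle-steel cradles

TASK

Lay out the two pump lines dry for assembly. In the cradle with the brass ball valve, lay the brass hex nipple next to the valve and the white union beyond the nipple; in the cradle with the white tee, lay the plain grey pipe stub next to the tee and the grey coupling beyond the stub. Every part must lie down in the trough, in line with it, with no gap in the row wider than 15 mm, and the cement tin, the white tape roll and the tape measure must stay where they are.

Things in the scene. Friction and masses are not known exactly. Their poses are not given: they have to be found in the camera images.
- valve_cradle: Steel angle 240 mm long, open side up as a V trough, on blue feet, fixed. Origin mid-length on the table; x runs along the trough from the blue stop plate (-120 mm) to the open end, z up. V bottom 20 mm high; walls 28.5 mm high, 10 mm to each side. A brass ball valve is clamped at the stop end, its free end face at x = -44 mm, red lever (87 mm high) pointing back over the stop. Rest empty.
- tee_cradle: A second, like cradle, same sizes and axes (x from the stop plate at -120 mm to the open end at +120 mm). A white plastic tee (41 mm diameter, top 68 mm above the table, branch to +y as far as 42 mm) is clamped at its stop end, its free end face at x = -31 mm. The trough is empty from there on. In both, fingers may straddle the trough down to 12 mm above the table.
- hex_nipple_mid (a point): Brass hex nipple: a short brass piece with threaded ends 18 mm in diameter and a hexagon 25 mm across corners (22 mm across flats, 10 mm long) in the middle; 47 mm long; 70 g. Centre 11 mm above the table at the start, about 37 mm when it lies in the trough. Point: its centre; y: pipe axis, level; either end may lead.
- white_union_mid (a point): White plastic pipe union: 51 mm long, 40 mm diameter collar in the middle (15 mm long), ends 29 mm in diameter; 50 g. Centre 20 mm above the table at the start, about 47 mm when in the trough. Point: its centre; y: pipe axis, level; either end may lead.
- pipe_stub_mid (a point): Plain grey plastic pipe stub: a straight cylinder, 25 mm diameter, 62 mm long, 50 g. Centre 12 mm above the table at the start, about 38 mm when in the trough. Point: its centre; y: pipe axis, level; either end may lead.
- grey_coupling_mid (a point): Grey plastic coupling: thicker and shorter than the stub, with a collar at each end, 37 mm diameter, 54 mm long, 40 g. Centre 18 mm above the table at the start, about 45 mm when in the trough. Point: its centre; y: pipe axis, level; either end may lead.
- solvent_tin: Bystander: dark brown-red tin of pipe cement with a screw cap, 69 mm diameter, 96 mm high; origin at the centre of its underside. Leave it where it is.
- thread_tape: Bystander: roll of white thread-seal tape lying flat, 51 mm diameter, 14 mm high; origin at the centre of its underside. Leave it where it is.
- rule_tape: Bystander: yellow tape measure standing upright, 36 x 128 x 60 mm high; origin at the centre of its underside. Leave it where it is.
Not all that is in view belongs to the job. Leave any pink look-alike of the part that bears pipe_stub_mid alone.

How it is judged:
By the outcome, as a careful person would: the job done as asked, in the order asked, and still so for the second after the job is handed in, with the robot touching nothing.
It also fails if it takes over 109 s, if anything falls off the work surface, if the arm or the gripper's body presses on something with over 40 N, if the wrist force passes 120 N, or if a joint passes its speed limit or range.

ROBOT

A 6-joint arm with a two-finger parallel gripper is mounted at the origin on a cart in front of the work surface, level with it; the furniture and walls round the work are solid. World frame = base frame: x ahead of the robot, y to its left, z up, the work surface at z = 0. Lengths are in m, angles in rad, forces in N, time in s.
With the tool pointing down it reaches from about 0.25 to 0.775 m from the base axis. Payload 4 kg.
Tool frame: the origin (TCP) lies where the fingers leave the gripper's body, on its centre line; the fingertips stand 97 mm ahead of it and the grasp point (between the pads) lies 78 mm ahead of it; z points along the fingers, y is the line along which they close (so a half turn about z gives the same grasp; the last joint's range is limited). The gripper opens to 94 mm and grips with 3 to 60 N. Pads are 16 mm wide; open, the fingers measure 119 mm over their backs; the gripper's body (75 mm by 177 mm) begins 78 mm behind the grasp point.
Start: joints at [1.063, 0.087, 1.371, -0, 1.684, -0.103], TCP at [0.217, 0.506, 0.303] pointing down, gripper open.
Joint ranges: [-3.1, 3.1], [-0.76, 2.03], [0.27, 2.55], [-1.08, 4.22], [0.17, 2.65], [-2.57, 2.57]. Speed limits (rad/s): [2.79, 2.79, 3.14, 3.14, 3.14, 3.14].

INTERFACE

Orientations are given as a 3x3 rotation matrix whose columns are the frame's x, y, z axes.
In Python, from workcell import robot, grab_frame, workorder, boxes_of, outline_of, tip_of gives the robot as it stands. The module is installed in compiled form; this text tells all that it offers.
- The arm moves only by the tool move_arm, never from a script. Its argument "deltas" is a list of rows, each a list of 7 numbers: the shift along the tool's x, y, z each as a share of 20 mm, from -1 to 1, then the turn, a rotation vector about the tool's x, y, z each as a share of 0.08 rad, from -1 to 1, then the closure in counts, from 0 (fully open) to 255 (shut). A call has 1 to 20 rows; each row shifts and turns the commanded pose from where the row before left it, along the tool's axes as they then stand; what a row does not reach is not made up. A row lasts 1/12 s, in which the tool goes at most 41.7 mm and 7.16 degrees, less where a joint would pass 70% of its speed; a pose out of reach is approached as far as the arm can. A call with a number of a shift or a turn outside -1 to 1 is refused whole. A call with a gripper value outside its range is refused whole. The fingers move at their own pace and stop on an object; "squeeze" is the grip in N (left out, the last holds). Time passes only in rows, so rows that do not move let the fingers close. It gives the time, the measured TCP pose, the force, the opening and the grip force at its end, in the units of the state.
- robot.observe(): the state, without advancing time (a new reading comes with each control period).
- grab_frame(name): name is "scene" or "top" or "wrist"; returns a dict with "pixels" (384x512x3 uint8, red, green, blue), "fx", "fy", "cx", "cy" (pixels), "world_from_camera" (4x4, takes a point from camera to world coordinates). Camera axes: x right, y down, z forward; pixel columns grow to the right and rows downward; lengths in m; the calibration is good to about 2 mm. A picture is of the moment at which its call begins. There is no depth.
- workorder.job_done(): hands the job in; it is judged then, once.
Trained networks look in the newest picture that a camera, given by its name, has taken for a name from the list of things; names that differ only in an ending like _2 or _b are one class to them, and where a whole thing is asked for, a point or a joint stands for the part that bears it (a point fixed in the world has none). Each returns a list of dicts, best first, with "p" (0 to 1); they miss things now and then, are a little off and sometimes report something else, mostly with a low value. They report only what shows in the picture. A call takes as long as a camera call. They do not tell look-alikes from the thing itself.
- boxes_of(camera, query): "bbox" ([centre column, centre row, width, height] in pixels, round what is visible of it).
- outline_of(camera, query): "pixels" (384x512 bool, what is visible of it) and "bbox" ([centre column, centre row, width, height] in pixels, round what is visible of it).
- tip_of(camera, query): "position" ([row, column] in pixels: a listed point, or the origin of a listed thing).
The state is a dict: "time_s": time; "joints": joint angles; "qd": joint speeds; "joint_torque": joint torques, N m; "ee_pos": TCP position; "ee_rot": TCP orientation; "wrist_force": force on the tool from outside, world axes, zero at the start; "ft_torque": the same for the moment, N m; "grip_width": finger opening in m; "gripper_force": force on a finger pad.
Only numpy, scipy, OpenCV 4.12 (cv2) and the standard library are available. Lean on these libraries where they do the work, as an engineer would, in place of code of your own. Each camera call takes 0.05 s, during which the arm holds its last target. There are 200 camera calls.

## Working session

There is one attempt and no reset: what is moved stays moved. The work goes in short steps, Python scripts to look and compute and a tool call to move; the robot and the scene stay as the last step left them, time stands still between calls to the robot, and variables do not carry over. Pictures are saved under pics/ and viewed, at most 14 in all, crops included, and the job is handed in when it is done.

Besides the shell and the picture viewer there is one more tool, called after "Request:" as a command line: name --pt "numbers of a row" for each row, then --argument value for the rest. move_arm: Moves the arm, as the interface text tells. Shift numbers are shares of 20 mm and turn numbers shares of 0.08 rad, none past 1 either way. Its arguments: {"type":"object","properties":{"deltas":{"type":"array","items":{"type":"array","items":{"type":"number"}}},"squeeze":{"type":"number"}},"required":["deltas"]}

```bash
mkdir -p pics
cat > h.py <<'E'
import numpy as np, cv2
from workcell import robot, grab_frame, workorder, boxes_of, outline_of, tip_of
def ray(f,row,col,z):
    T=np.array(f["world_from_camera"]); d=T[:3,:3]@np.array([(col-f["cx"])/f["fx"],(row-f["cy"])/f["fy"],1.]); o=T[:3,3]
    return o+d*(z-o[2])/d[2]
def save(f,n,crop=None,s=1):
    im=cv2.cvtColor(f["pixels"],cv2.COLOR_RGB2BGR)
    if crop: r0,r1,c0,c1=crop; im=im[r0:r1,c0:c1]
    cv2.imwrite("pics/"+n,cv2.resize(im,None,fx=s,fy=s,interpolation=cv2.INTER_CUBIC))
E
cat > a.py <<'E'
from h import *
f=grab_frame("top"); save(f,"top.png",s=1.5); g=grab_frame("scene"); save(g,"scene.png",s=1.5)
Z=dict(hex_nipple_mid=.011,white_union_mid=.02,pipe_stub_mid=.012,grey_coupling_mid=.018)
for q in ["valve_cradle","tee_cradle"]+list(Z)+["solvent_tin","thread_tape","rule_tape"]:
    for t in tip_of("top",q)[:3]: print(q,"tip",round(t["p"],2),np.round(t["position"]),np.round(ray(f,*t["position"],Z.get(q,0)),3))
    for o in outline_of("top",q)[:3]:
        m=np.argwhere(o["pixels"]); P=np.array([ray(f,r,c,Z.get(q,.025)) for r,c in m])[:,:2]
        r=cv2.minAreaRect((P*1000).astype(np.float32)); print("   out",round(o["p"],2),np.round(o["bbox"]),np.round(r[0]),np.round(r[1]),round(r[2]))
s=robot.observe(); print(s["time_s"],s["ee_pos"],s["ee_rot"],np.array(f["world_from_camera"]).round(3).tolist(),f["fx"])
E
python3 a.py
```

```text
valve_cradle tip 0.65 [163. 149.] [0.575 0.167 0.   ]
   out 0.61 [137. 162. 124.  31.] [567. 196.] [ 66. 304.] 4
   out 0.3 [382. 174.  46.  17.] [ 544. -425.] [ 46. 119.] 0
tee_cradle tip 0.62 [158. 276.] [ 0.587 -0.162  0.   ]
   out 0.68 [278. 160.  93.  46.] [ 597. -157.] [ 90. 237.] 16
hex_nipple_mid tip 0.74 [220. 115.] [0.426 0.244 0.011]
   out 0.56 [116. 219.  18.   3.] [428. 245.] [47. 19.] 64
   out 0.28 [387. 221.  37.  34.] [ 424. -429.] [72. 95.] 26
white_union_mid tip 0.67 [212. 296.] [ 0.445 -0.21   0.02 ]
   out 0.7 [297. 212.  24.  16.] [ 441. -210.] [52. 38.] 89
pipe_stub_mid tip 0.59 [252. 217.] [ 0.346 -0.013  0.012]
pipe_stub_mid tip 0.57 [213. 238.] [ 0.443 -0.064  0.012]
   out 0.75 [238. 215.  21.  14.] [444. -65.] [23. 58.] 0
   out 0.57 [218. 254.  18.  24.] [344.  -8.] [60. 24.] 32
grey_coupling_mid tip 0.91 [218. 186.] [0.43  0.065 0.018]
grey_coupling_mid tip 0.16 [164. 150.] [0.567 0.159 0.018]
   out 0.82 [187. 218.  25.  24.] [428.  65.] [60. 36.] 57
   out 0.63 [114. 219.  20.  11.] [427. 243.] [51. 22.] 64
solvent_tin tip 0.56 [222. 380.] [ 0.423 -0.422  0.   ]
   out 0.6 [385. 220.  41.  30.] [ 422. -426.] [79. 90.] 43
thread_tape tip 0.75 [182. 218.] [ 0.523 -0.012  0.   ]
   out 0.53 [135. 162. 121.  32.] [568. 198.] [ 65. 309.] 6
   out 0.47 [218. 182.  24.  20.] [522. -11.] [51. 50.] 1
rule_tape tip 0.7 [211. 298.] [ 0.449 -0.215  0.   ]
rule_tape tip 0.61 [174. 381.] [ 0.547 -0.431  0.   ]
   out 0.77 [381. 175.  50.  21.] [ 544. -425.] [ 46. 124.] 0
1.0 [0.2166223  0.50555835 0.30273515] [[-9.19173333e-01  3.93853246e-01  6.37978923e-05]
 [ 3.93853251e-01  9.19173324e-01  1.30555050e-04]
 [-7.22179055e-06  1.45129728e-04 -9.99999989e-01]] [[0.001, -0.986, 0.167, 0.301], [-1.0, -0.002, -0.005, -0.087], [0.005, -0.167, -0.986, 1.126], [0.0, 0.0, 0.0, 1.0]] 447.0978838560849
```

View pics/top.png

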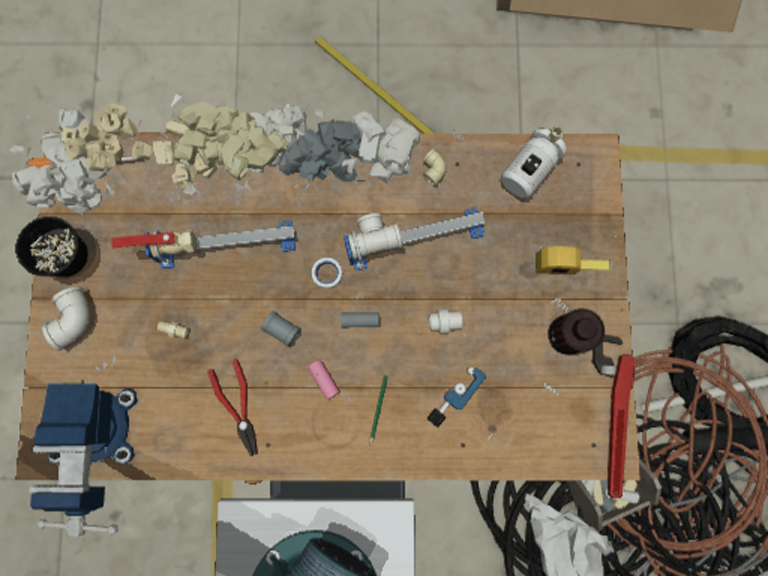

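View pics/scene.png

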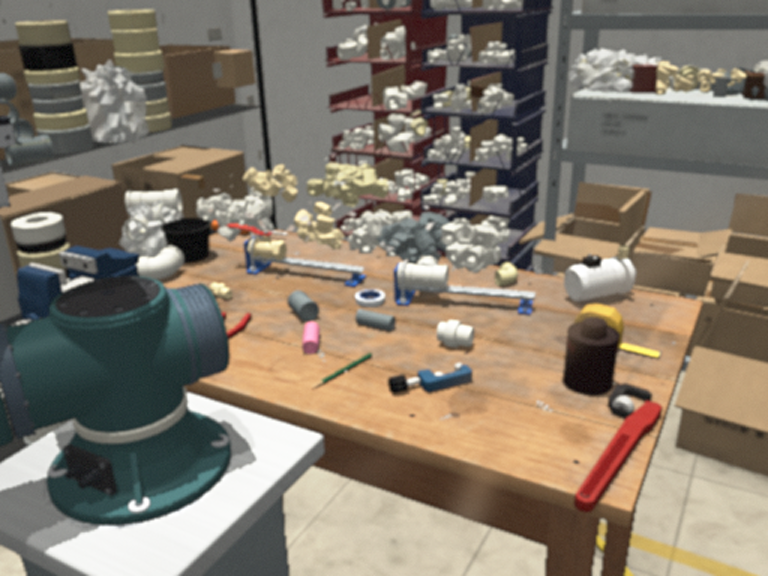

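Top view at full resolution: the nipple is at (115,219), coupling at (187,218), grey stub at (240,213) and union at (297,213). The stub has two candidates, grey (240,213) and pink (215,253). The grey one fits and the pink one is the look-alike. The valve cradle runs (110,166)→(192,157) and the tee cradle (238,164)→(317,148), both with the open end to the right.

```bash
cat >> h.py <<'E'
def plan(x,y,z,phi=None,n=None,s=None):
    "constant row taking the commanded pose to TCP x,y,z with tool y axis at phi deg (mod 180), tool straight down"
    s=s or robot.observe(); R=np.array(s["ee_rot"]); d=np.array([x,y,z])-s["ee_pos"]
    c=np.degrees(np.arctan2(R[1,1],R[0,1])); e=0 if phi is None else (phi-c+90)%180-90
    a=-np.radians(e); n=n or int(np.ceil(max(np.linalg.norm(d)/.019,abs(a)/.078,1)))
    rz=lambda t:cv2.Rodrigues(np.array([0,0,t]))[0]
    v=np.linalg.solve(sum(R@rz(a*k/n) for k in range(n)),d)/.02
    print("n",n,"row",np.round(v,3).tolist(),[0,0,round(a/n/.08,3)],"phi now",round(c,1))
E
python3 -c "
from h import *
plan(.427,.22,.28,-17.5,18)
f=grab_frame('top');save(f,'crop.png',(190,275,170,320),5)"
```

```text
n 18 row [-1.065, 0.176, 0.063] [0, 0, np.float64(1.022)] phi now 66.8
```

View pics/crop.png

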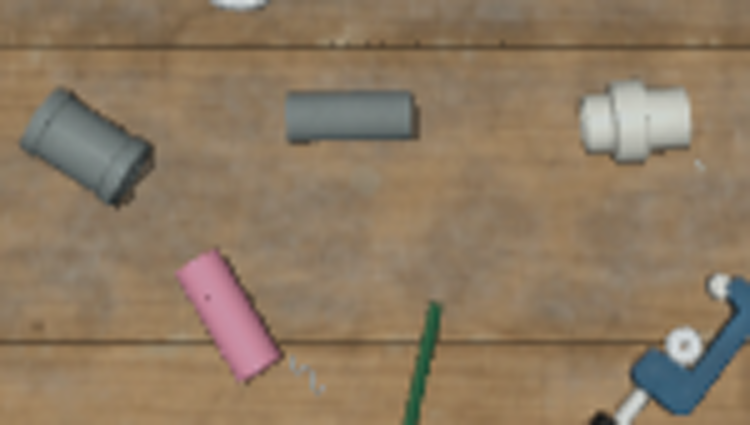

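The crop confirms it: the plain grey cylinder at crop (350,116) is the stub and the pink one at (230,315) is to be left alone. The coupling with two collars is at (87,147) and the union at (636,121).

Request:
move_arm --pt "-0.96 0.158 0.057 0 0 0.92 0" --pt "-0.96 0.158 0.057 0 0 0.92 0" --pt "-0.96 0.158 0.057 0 0 0.92 0" --pt "-0.96 0.158 0.057 0 0 0.92 0" --pt "-0.96 0.158 0.057 0 0 0.92 0" --pt "-0.96 0.158 0.057 0 0 0.92 0" --pt "-0.96 0.158 0.057 0 0 0.92 0" --pt "-0.96 0.158 0.057 0 0 0.92 0" --pt "-0.96 0.158 0.057 0 0 0.92 0" --pt "-0.96 0.158 0.057 0 0 0.92 0" --pt "-0.96 0.158 0.057 0 0 0.92 0" --pt "-0.96 0.158 0.057 0 0 0.92 0" --pt "-0.96 0.158 0.057 0 0 0.92 0" --pt "-0.96 0.158 0.057 0 0 0.92 0" --pt "-0.96 0.158 0.057 0 0 0.92 0" --pt "-0.96 0.158 0.057 0 0 0.92 0" --pt "-0.96 0.158 0.057 0 0 0.92 0" --pt "-0.96 0.158 0.057 0 0 0.92 0" --pt "-0.96 0.158 0.057 0 0 0.92 0" --pt "-0.96 0.158 0.057 0 0 0.92 0" --squeeze 20

```text
time_s: 2.72
ee_pos: [0.4259, 0.2177, 0.2798]
ee_rot: [[0.305, 0.952, 0.0], [0.952, -0.305, 0.0], [0.0, 0.0, -1.0]]
wrist_force: [-0.3, -0.4, 0.8]
grip_width: 0.094
gripper_force: 0.0
```

```bash
cat > w.py <<'E'
from h import *
import sys
Z=dict(hex_nipple_mid=.011,white_union_mid=.02,pipe_stub_mid=.012,grey_coupling_mid=.018,valve_cradle=.0285,tee_cradle=.0285)
f=grab_frame("wrist"); save(f,sys.argv[1],s=1.5)
for q in sys.argv[2:]:
    for t in tip_of("wrist",q)[:2]: print(q,"tip",round(t["p"],2),np.round(t["position"]),np.round(ray(f,*t["position"],Z[q]),4))
    for o in outline_of("wrist",q)[:2]:
        P=np.array([ray(f,r,c,Z[q]) for r,c in np.argwhere(o["pixels"])])[:,:2]
        c,sz,a=cv2.minAreaRect((P*1000).astype(np.float32)); a+=0 if sz[0]>sz[1] else 90
        print("   out",round(o["p"],2),np.round(o["bbox"]),np.round(c,1),np.round(sz),"axis deg",round(a,1))
s=robot.observe(); print(s["time_s"],s["ee_pos"])
E
python3 w.py w1.png hex_nipple_mid valve_cradle; python3 -c "
from h import *
f=grab_frame('wrist');print(np.array(f['world_from_camera']).round(3).tolist(),f['fx'])"
```

```text
out 0.95 [251. 152.  21.  44.] [426.9 241.3] [49. 26.] axis deg 72.3
valve_cradle tip 0.68 [172. 388.] [0.5699 0.1756 0.0285]
   out 0.75 [382. 141.  97. 248.] [572.7 186.9] [ 70. 285.] axis deg 97.8
2.9667 [0.4258563  0.21911839 0.28009103]
[[0.954, -0.288, -0.078, 0.449], [-0.298, -0.921, -0.252, 0.293], [0.001, 0.264, -0.965, 0.362], [0.0, 0.0, 0.0, 1.0]] 301.59189562442845
```

View pics/w1.png

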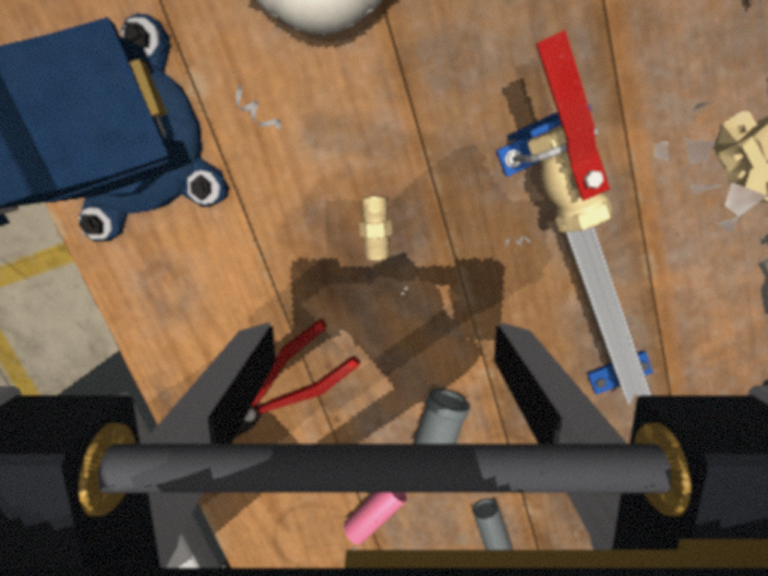

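The wrist view shows the nipple at about (251,152) full-res and the valve cradle rail from (389,155) by the valve face to its open end at (426,265).

```bash
python3 -c "
from h import *
f=grab_frame('wrist')
for n,r,c,z in [('valve end L',157,379,.0285),('valve end R',154,400,.0285),('open L',266.5,419.5,.0285),('open R',263,433,.0285),('valve face mid',153,390,.04)]: print(n,ray(f,r,c,z).round(4))
for t in tip_of('wrist','valve_cradle'): print(t['p'],ray(f,*t['position'],0).round(4))
save(f,'w1c.png',(110,290,330,480),5)
plan(.427,.242,.100,-17.7,10)
"
```

```text
valve end L [0.5638 0.1977 0.0285]
valve end R [0.5868 0.1941 0.0285]
open L [0.5849 0.0479 0.0285]
open R [0.6016 0.0477 0.0285]
valve face mid [0.572  0.2018 0.04  ]
0.89 [0.5776 0.1618 0.    ]
n 10 row [0.109, -0.028, 0.9] [0, 0, np.float64(0.006)] phi now -17.4
```

View pics/w1c.png

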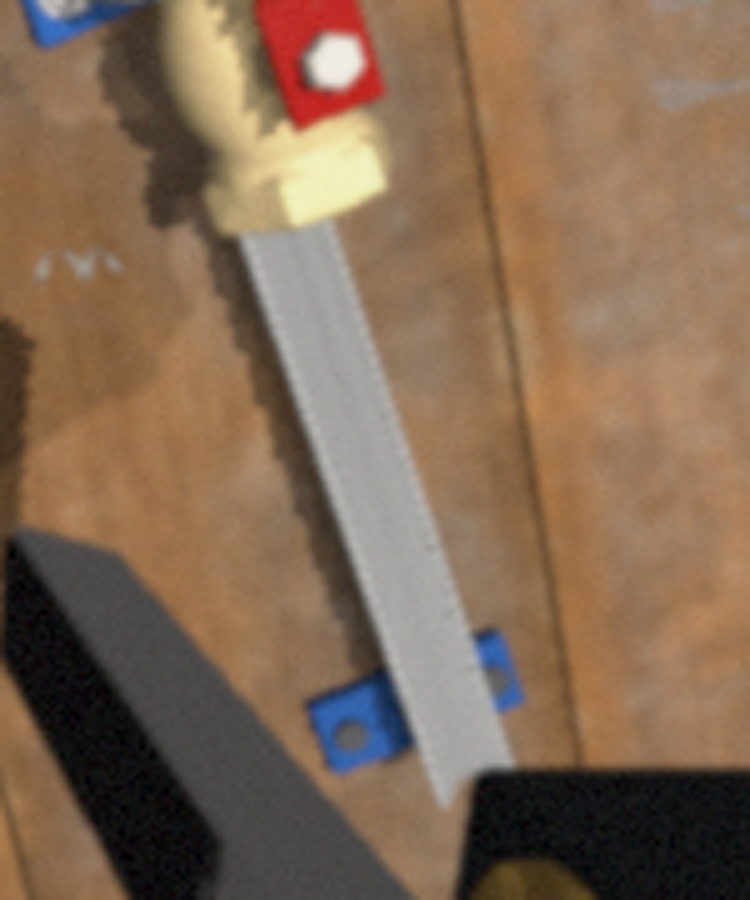

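In the enlarged crop the rail edges run (243,238)→(443,808) on the left and (333,225)→(512,768) on the right. The valve face is at about row 232.

```bash
python3 -c "
from h import *
f=grab_frame('wrist')
P=[ray(f,110+r/5,330+c/5,.0285)[:2] for c,r in [(243,238),(443,808),(333,225),(512,768)]]
P=np.array(P);print(P.round(4), [np.degrees(np.arctan2(*(P[i+1]-P[i])[::-1])) for i in (0,2)])
"
```

```text
[[0.563  0.1973]
 [0.5826 0.0413]
 [0.5828 0.1942]
 [0.6006 0.0473]] [np.float64(-82.8620510256784), np.float64(-83.07382003332785)]
```

Request:
move_arm --pt "0.11 -0.03 0.9 0 0 0 0" --pt "0.11 -0.03 0.9 0 0 0 0" --pt "0.11 -0.03 0.9 0 0 0 0" --pt "0.11 -0.03 0.9 0 0 0 0" --pt "0.11 -0.03 0.9 0 0 0 0" --pt "0.11 -0.03 0.9 0 0 0 0" --pt "0.11 -0.03 0.9 0 0 0 0" --pt "0.11 -0.03 0.9 0 0 0 0" --pt "0.11 -0.03 0.9 0 0 0 0" --pt "0.11 -0.03 0.9 0 0 0 0" --pt "0 0 0 0 0 0 0" --pt "0 0 0 0 0 0 200" --pt "0 0 0 0 0 0 255" --pt "0 0 0 0 0 0 255" --pt "0 0 0 0 0 0 255" --pt "0 0 0 0 0 0 255" --pt "0 0 0 0 0 0 255" --pt "0 0 0 0 0 0 255"

```text
time_s: 4.67
ee_pos: [0.4267, 0.2414, 0.1001]
ee_rot: [[0.301, 0.954, 0.0], [0.954, -0.301, 0.0], [0.0, 0.0, -1.0]]
wrist_force: [-0.2, -0.9, -1.6]
grip_width: 0.051
gripper_force: 0.0
```

Request:
move_arm --pt "0 0 0 0 0 0 255" --pt "0 0 0 0 0 0 255" --pt "0 0 0 0 0 0 255" --pt "0 0 0 0 0 0 255" --pt "0 0 0 0 0 0 255" --pt "0 0 -1 0 0 0 255" --pt "0 0 -1 0 0 0 255" --pt "0 0 -1 0 0 0 255" --pt "0 0 -1 0 0 0 255" --pt "0 0 -1 0 0 0 255"

```text
time_s: 5.5
ee_pos: [0.4264, 0.2413, 0.2005]
ee_rot: [[0.301, 0.954, -0.001], [0.954, -0.301, -0.0], [-0.0, -0.001, -1.0]]
wrist_force: [1.5, 0.3, -1.1]
grip_width: 0.0237
gripper_force: 20.0
```

```bash
python3 w.py w2.png hex_nipple_mid; python3 -c "
from h import *
s=robot.observe();print(s['grip_width'],s['gripper_force'])
plan(.5761,.1765,.180,7)"
```

```text
hex_nipple_mid tip 0.64 [232. 258.] [0.4156 0.2    0.011 ]
   out 0.97 [256. 234.  38.  80.] [412.7 197.3] [86. 36.] axis deg 72.6
5.65 [0.42744825 0.24176921 0.20123728]
0.0232925006748304 19.999929933110252
n 9 row [-0.267, 0.868, 0.12] [0, 0, np.float64(-0.595)] phi now -17.5
```

View pics/w2.png

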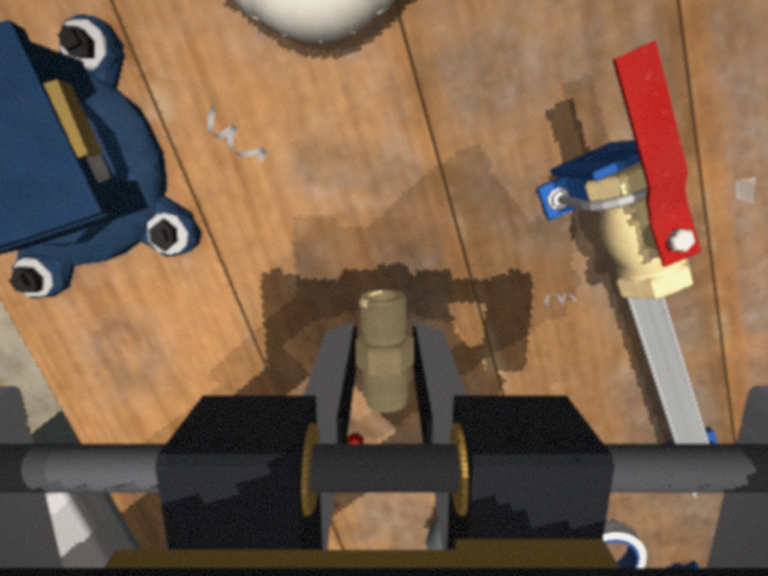

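The nipple is held level between the pads, at about (256,234) full-res. Next I check its offset along the axis.

```bash
cat >> h.py <<'E'
def held(q,dz):
    f=grab_frame("wrist"); s=robot.observe(); R=np.array(s["ee_rot"]); p=s["ee_pos"]; z=p[2]-dz
    for t in tip_of("wrist",q)[:1]: print("tip off (tool)",((ray(f,*t["position"],z)-p)@R*1000).round(1))
    o=outline_of("wrist",q)[0]; P=np.array([(ray(f,r,c,z)-p)@R*1000 for r,c in np.argwhere(o["pixels"])])
    print("outline tool-x range",P[:,0].min().round(1),P[:,0].max().round(1),"y",P[:,1].min().round(1),P[:,1].max().round(1))
E
python3 -c "
from h import *
held('hex_nipple_mid',.089)"
```

```text
tip off (tool) [-0.6  1.8 89. ]
outline tool-x range -27.5 26.9 y -10.3 12.8
```

Request:
move_arm --pt "-0.267 0.868 0.12 0 0 -0.595 255" --pt "-0.267 0.868 0.12 0 0 -0.595 255" --pt "-0.267 0.868 0.12 0 0 -0.595 255" --pt "-0.267 0.868 0.12 0 0 -0.595 255" --pt "-0.267 0.868 0.12 0 0 -0.595 255" --pt "-0.267 0.868 0.12 0 0 -0.595 255" --pt "-0.267 0.868 0.12 0 0 -0.595 255" --pt "-0.267 0.868 0.12 0 0 -0.595 255" --pt "-0.267 0.868 0.12 0 0 -0.595 255" --pt "0 0 0 0 0 0 255"

```text
time_s: 6.63
ee_pos: [0.5766, 0.1748, 0.1751]
ee_rot: [[-0.121, 0.993, -0.003], [0.993, 0.121, -0.001], [-0.001, -0.003, -1.0]]
wrist_force: [-0.2, 0.4, -1.4]
grip_width: 0.0238
gripper_force: 20.0
```

Request:
move_arm --pt "0.07 0 0.6 0 0 0 255" --pt "0 0 0.6 0 0 0 255" --pt "0 0 0.6 0 0 0 255" --pt "0 0 0.5 0 0 0 255" --pt "0 0 0 0 0 0 255"

```text
time_s: 7.05
ee_pos: [0.5729, 0.1776, 0.1286]
ee_rot: [[-0.123, 0.992, -0.006], [0.992, 0.123, -0.001], [-0.0, -0.006, -1.0]]
wrist_force: [-0.6, -0.1, 0.1]
grip_width: 0.0237
gripper_force: 20.0
```

```bash
python3 -c "
from h import *
plan(.5761,.1765,.1268,7,2)
grab_frame('wrist')
plan(.5761,.1765,.1268,7,2);print(robot.observe()['ee_pos'])"
```

```text
n 2 row [-0.037, 0.076, 0.044] [0, 0, np.float64(0.004)] phi now 7.0
n 2 row [-0.037, 0.061, 0.082] [0, 0, np.float64(0.004)] phi now 7.0
[0.57350771 0.17765903 0.13009462]
```

Correct, lower, release, and rise.

Request:
move_arm --pt "-0.03 0.06 0.08 0 0 0 255" --pt "0 0.06 0.08 0 0 0 255" --pt "0 0 0 0 0 0 255"

```text
time_s: 7.35
ee_pos: [0.5779, 0.1773, 0.1296]
ee_rot: [[-0.122, 0.993, 0.001], [0.993, 0.122, 0.0], [0.0, 0.001, -1.0]]
wrist_force: [-0.1, -0.7, -0.8]
grip_width: 0.0235
gripper_force: 20.0
```

Request:
move_arm --pt "0 -0.04 0.1 0 0 0 255" --pt "0 0 0.05 0 0 0 255" --pt "0 0 0 0 0 0 120" --pt "0 0 0 0 0 0 0" --pt "0 0 0 0 0 0 0" --pt "0 0 0 0 0 0 0" --pt "0 0 -0.5 0 0 0 0" --pt "0 0 -1 0 0 0 0" --pt "0 0 -1 0 0 0 0" --pt "0 0 -1 0 0 0 0" --pt "0 0 -1 0 0 0 0"

```text
time_s: 8.27
ee_pos: [0.5766, 0.1772, 0.2176]
ee_rot: [[-0.122, 0.993, 0.0], [0.993, 0.122, 0.0], [0.0, 0.0, -1.0]]
wrist_force: [0.6, 0.1, -0.4]
grip_width: 0.0801
gripper_force: 0.0
```

```bash
cat > c.py <<'E'
from h import *
import sys
O=np.array({'v':[.5779,.1616],'t':[.5926,-.1617]}[sys.argv[1]]); a=np.radians({'v':-83.,'t':-76.}[sys.argv[1]])
if len(sys.argv)>5: O=np.array([float(sys.argv[5]),float(sys.argv[6])]); a=np.radians(float(sys.argv[7]))
q,z=sys.argv[2],float(sys.argv[3]); f=grab_frame(sys.argv[4]); U=np.array([[np.cos(a),np.sin(a)],[-np.sin(a),np.cos(a)]])
for t in tip_of(sys.argv[4],q)[:2]: print(q,"tip",round(t["p"],2),"in cradle",(U@(ray(f,*t["position"],z)[:2]-O)*1000).round(1))
for o in outline_of(sys.argv[4],q)[:2]:
    P=np.array([U@(ray(f,r,c,z)[:2]-O)*1000 for r,c in np.argwhere(o["pixels"])]); print("  out",round(o["p"],2),P.min(0).round(1),P.max(0).round(1),np.round(o["bbox"]))
E
python3 c.py v hex_nipple_mid .037 wrist
python3 -c "
from h import *
f=grab_frame('wrist');save(f,'w3.png',s=1.5)
plan(.443,-.211,.25,0);print(robot.observe()['time_s'])"
```

```text
hex_nipple_mid tip 0.56 in cradle [-16.1  -0.1]
  out 0.94 [-39.7 -13. ] [9.5 8.8] [253. 191.  25.  53.]
n 22 row [-0.862, -0.36, -0.077] [0, 0, np.float64(0.07)] phi now 7.0
8.4667
```

View pics/w3.png

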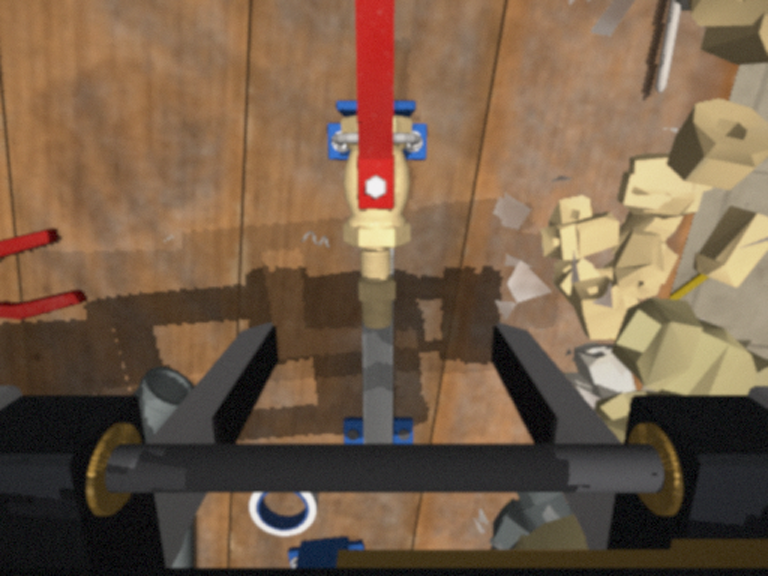

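The nipple lies in line at x≈-15.5, with a gap of about 4 mm to the valve face. Now the union.

Request:
move_arm --pt "-0.948 -0.396 -0.085 0 0 0.077 0" --pt "-0.948 -0.396 -0.085 0 0 0.077 0" --pt "-0.948 -0.396 -0.085 0 0 0.077 0" --pt "-0.948 -0.396 -0.085 0 0 0.077 0" --pt "-0.948 -0.396 -0.085 0 0 0.077 0" --pt "-0.948 -0.396 -0.085 0 0 0.077 0" --pt "-0.948 -0.396 -0.085 0 0 0.077 0" --pt "-0.948 -0.396 -0.085 0 0 0.077 0" --pt "-0.948 -0.396 -0.085 0 0 0.077 0" --pt "-0.948 -0.396 -0.085 0 0 0.077 0" --pt "-0.948 -0.396 -0.085 0 0 0.077 0" --pt "-0.948 -0.396 -0.085 0 0 0.077 0" --pt "-0.948 -0.396 -0.085 0 0 0.077 0" --pt "-0.948 -0.396 -0.085 0 0 0.077 0" --pt "-0.948 -0.396 -0.085 0 0 0.077 0" --pt "-0.948 -0.396 -0.085 0 0 0.077 0" --pt "-0.948 -0.396 -0.085 0 0 0.077 0" --pt "-0.948 -0.396 -0.085 0 0 0.077 0" --pt "-0.948 -0.396 -0.085 0 0 0.077 0" --pt "-0.948 -0.396 -0.085 0 0 0.077 0"

```text
time_s: 10.13
ee_pos: [0.4417, -0.2116, 0.2478]
ee_rot: [[0.001, 1.0, -0.003], [1.0, -0.001, 0.002], [0.002, -0.003, -1.0]]
wrist_force: [0.5, 1.0, -0.3]
grip_width: 0.0939
gripper_force: 0.0
```

```bash
python3 w.py w4.png white_union_mid tee_cradle
```

```text
white_union_mid tip 0.69 [184. 256.] [ 0.4422 -0.2165  0.02  ]
   out 0.9 [255. 182.  36.  49.] [ 439.8 -213.3] [40. 57.] axis deg 90.9
tee_cradle tip 0.67 [134. 390.] [ 0.5742 -0.1627  0.0285]
   out 0.8 [406. 121. 124. 242.] [ 602.  -156.5] [108. 245.] axis deg 106.0
10.3833 [ 0.44268633 -0.21040498  0.24868862]
```

View pics/w4.png

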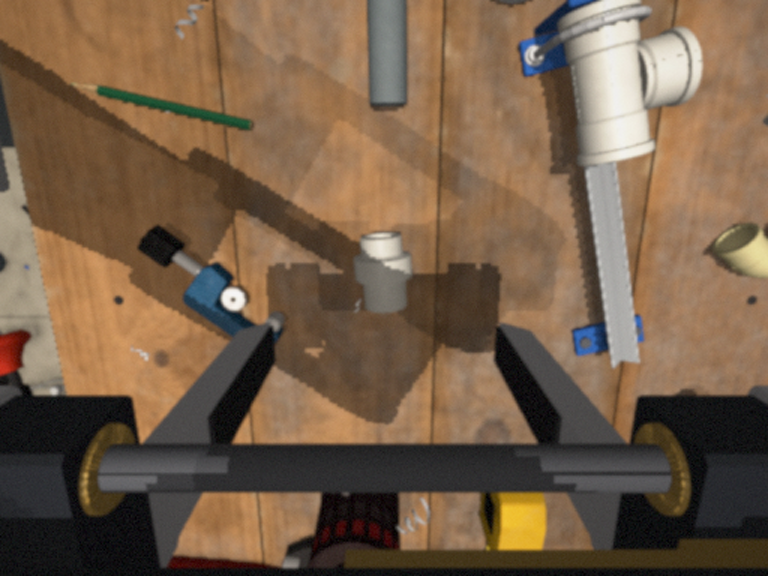

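The union is at (255,181) full-res, with the blue clamp left of it, its near end at about (183,213). The tee rail runs (402,112)→(417,242).

```bash
python3 -c "
from h import *
f=grab_frame('wrist')
P=np.array([ray(f,r/1.5,c/1.5,.0285)[:2] for c,r in [(588,170),(612,365),(617,165),(638,361)]]);print(P.round(4), [np.degrees(np.arctan2(*(P[i+1]-P[i])[::-1])) for i in (0,2)])
for t in tip_of('wrist','tee_cradle'): print(t['p'],ray(f,*t['position'],0).round(4))
print('clamp',ray(f,213,188,.02).round(3),ray(f,300/1.5,232/1.5,.03).round(3),ray(f,340/1.5,255/1.5,.01).round(3))
save(f,'w4c.png',(90,260,370,470),5)
plan(.4415,-.2145,.100,None,8)
"
```

```text
[[ 0.5754 -0.1414]
 [ 0.6095 -0.2796]
 [ 0.5938 -0.1383]
 [ 0.628  -0.2764]] [np.float64(-76.16337535120513), np.float64(-76.1217346196624)]
0.6 [ 0.5851 -0.1654  0.    ]
clamp [ 0.369 -0.248  0.02 ] [ 0.337 -0.23   0.03 ] [ 0.345 -0.268  0.01 ]
n 8 row [-0.029, -0.009, 0.933] [0, 0, np.float64(-0.0)] phi now 0.0
```

View pics/w4c.png

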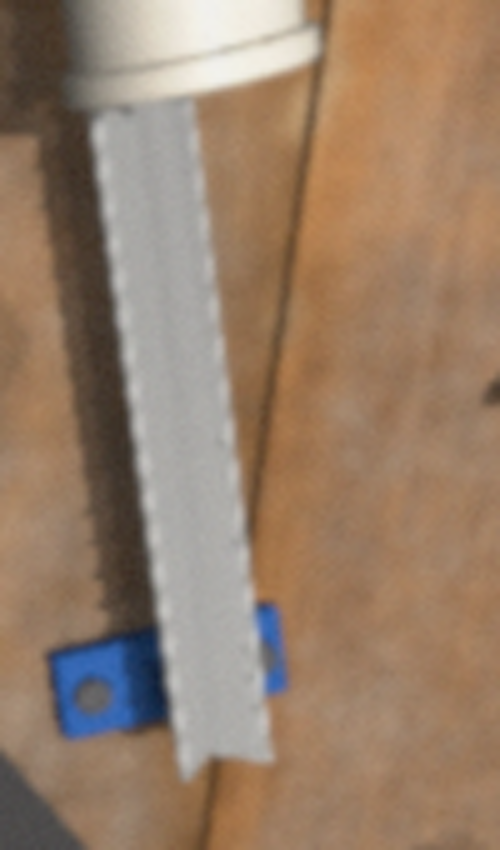

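The crop gives clean rail edges and open-end corners at crop (183,778) and (272,762). Grasping the union now.

Request:
move_arm --pt "-0.03 0 0.93 0 0 0 0" --pt "-0.03 0 0.93 0 0 0 0" --pt "-0.03 0 0.93 0 0 0 0" --pt "-0.03 0 0.93 0 0 0 0" --pt "-0.03 0 0.93 0 0 0 0" --pt "-0.03 0 0.93 0 0 0 0" --pt "-0.03 0 0.93 0 0 0 0" --pt "-0.03 0 0.93 0 0 0 0" --pt "0 0 0 0 0 0 255" --pt "0 0 0 0 0 0 255" --pt "0 0 0 0 0 0 255" --pt "0 0 0 0 0 0 255" --pt "0 0 0 0 0 0 255" --pt "0 0 0 0 0 0 255" --pt "0 0 0 0 0 0 255" --pt "0 0 0 0 0 0 255" --pt "0 0 0 0 0 0 255" --pt "0 0 0 0 0 0 255" --pt "0 0 0 0 0 0 255" --pt "0 0 0 0 0 0 255" --squeeze 15

```text
time_s: 12.15
ee_pos: [0.4428, -0.216, 0.1014]
ee_rot: [[0.001, 1.0, -0.0], [1.0, -0.001, 0.0], [0.0, -0.0, -1.0]]
wrist_force: [-1.5, 0.7, 1.4]
grip_width: 0.0395
gripper_force: 14.9
```

Request:
move_arm --pt "0 0 -1 0 0 0 255" --pt "0 0 -1 0 0 0 255" --pt "0 0 -1 0 0 0 255" --pt "0 0 -1 0 0 0 255" --pt "0 0 -1 0 0 0 255" --pt "0 0 0 0 0 0 255"

```text
time_s: 12.65
ee_pos: [0.4448, -0.217, 0.2056]
ee_rot: [[0.001, 1.0, 0.008], [1.0, -0.001, -0.005], [-0.005, 0.008, -1.0]]
wrist_force: [0.7, -0.6, 0.1]
grip_width: 0.0392
gripper_force: 14.9
```

```bash
python3 -c "
from h import *
held('white_union_mid',.080)
u=np.array([np.cos(np.radians(-83)),np.sin(np.radians(-83))]);t=np.array([.5779,.1616])+.039*u;print(t)
plan(t[0],t[1],.200,7)"
```

```text
tip off (tool) [ 2.5  2.6 80. ]
outline tool-x range -32.5 32.0 y -19.4 21.7
[0.5826529 0.1228907]
n 20 row [0.825, 0.399, 0.001] [0, 0, np.float64(-0.077)] phi now -0.0
```

Request:
move_arm --pt "0.825 0.399 0 0 0 -0.077 255" --pt "0.825 0.399 0 0 0 -0.077 255" --pt "0.825 0.399 0 0 0 -0.077 255" --pt "0.825 0.399 0 0 0 -0.077 255" --pt "0.825 0.399 0 0 0 -0.077 255" --pt "0.825 0.399 0 0 0 -0.077 255" --pt "0.825 0.399 0 0 0 -0.077 255" --pt "0.825 0.399 0 0 0 -0.077 255" --pt "0.825 0.399 0 0 0 -0.077 255" --pt "0.825 0.399 0 0 0 -0.077 255" --pt "0.825 0.399 0 0 0 -0.077 255" --pt "0.825 0.399 0 0 0 -0.077 255" --pt "0.825 0.399 0 0 0 -0.077 255" --pt "0.825 0.399 0 0 0 -0.077 255" --pt "0.825 0.399 0 0 0 -0.077 255" --pt "0.825 0.399 0 0 0 -0.077 255" --pt "0.825 0.399 0 0 0 -0.077 255" --pt "0.825 0.399 0 0 0 -0.077 255" --pt "0.825 0.399 0 0 0 -0.077 255" --pt "0.825 0.399 0 0 0 -0.077 255"

```text
time_s: 14.47
ee_pos: [0.5824, 0.1233, 0.1983]
ee_rot: [[-0.122, 0.992, -0.005], [0.992, 0.122, -0.0], [0.0, -0.005, -1.0]]
wrist_force: [0.6, -0.2, -1.1]
grip_width: 0.0391
gripper_force: 14.9
```

```bash
python3 -c "
from h import *
held('white_union_mid',.080)
plan(.5826,.1225,.129,7,4); s=robot.observe();print(s['ee_pos'])"
```

```text
tip off (tool) [ 1.9  1.  80. ]
outline tool-x range -33.4 30.0 y -20.7 19.1
n 4 row [-0.009, 0.006, 0.87] [0, 0, np.float64(0.007)] phi now 7.1
[0.58234699 0.12324831 0.19863759]
```

Request:
move_arm --pt "0 0 0.87 0 0 0 255" --pt "0 0 0.87 0 0 0 255" --pt "0 0 0.87 0 0 0 255" --pt "0 0 0.87 0 0 0 255" --pt "0 0 0 0 0 0 255"

```text
time_s: 15.03
ee_pos: [0.5814, 0.121, 0.1275]
ee_rot: [[-0.121, 0.993, -0.006], [0.993, 0.121, -0.002], [-0.001, -0.006, -1.0]]
wrist_force: [-1.4, -0.1, -0.4]
grip_width: 0.0393
gripper_force: 14.9
```

Request:
move_arm --pt "0 0.03 0.03 0 0 0 255" --pt "0 0 0 0 0 0 180" --pt "0 0 0 0 0 0 130" --pt "0 0 0 0 0 0 0" --pt "0 0 0 0 0 0 0" --pt "0 0 0 0 0 0 0" --pt "0 0 -0.5 0 0 0 0" --pt "0 0 -1 0 0 0 0" --pt "0 0 -1 0 0 0 0" --pt "0 0 -1 0 0 0 0" --pt "0 0 -1 0 0 0 0"

```text
time_s: 15.95
ee_pos: [0.5837, 0.1227, 0.223]
ee_rot: [[-0.122, 0.993, 0.001], [0.993, 0.122, 0.0], [0.0, 0.001, -1.0]]
wrist_force: [0.1, 0.5, -0.0]
grip_width: 0.093
gripper_force: 0.0
```

```bash
python3 c.py v white_union_mid .047 wrist; python3 c.py v hex_nipple_mid .037 wrist
python3 -c "
from h import *
f=grab_frame('wrist');save(f,'w5.png',(60,300,150,390),3)
plan(.444,-.065,.24,0)"
```

```text
white_union_mid tip 0.62 in cradle [37.   0.8]
  out 0.78 [  9.  -21.2] [66.5 18.9] [253. 191.  41.  57.]
hex_nipple_mid tip 0.87 in cradle [-16.6  -1.7]
n 13 row [-0.685, -0.581, -0.078] [0, 0, np.float64(0.118)] phi now 7.0
```

View pics/w5.png

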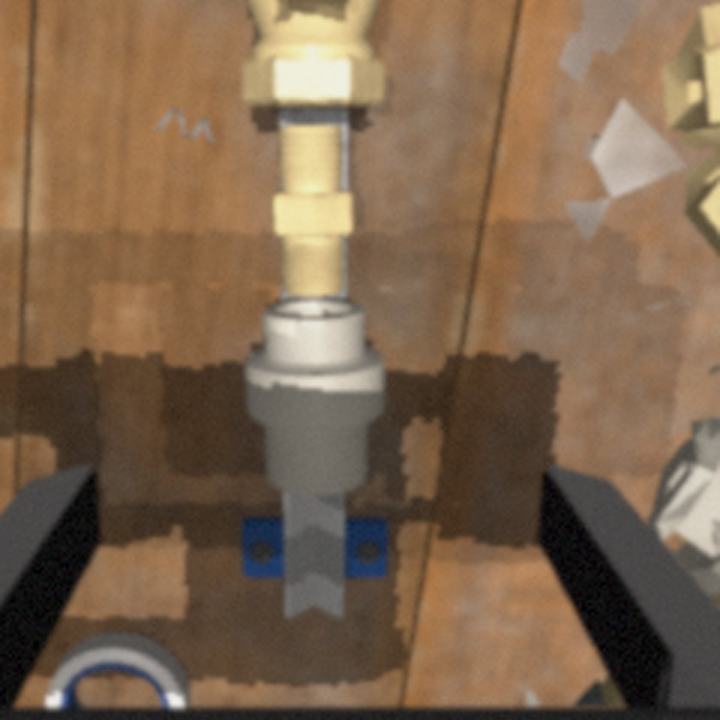

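The valve row is in order and in line, with gaps of a few mm and the union at x≈37. Now the grey stub.

Request:
move_arm --pt "-0.685 -0.581 -0.078 0 0 0.118 0" --pt "-0.685 -0.581 -0.078 0 0 0.118 0" --pt "-0.685 -0.581 -0.078 0 0 0.118 0" --pt "-0.685 -0.581 -0.078 0 0 0.118 0" --pt "-0.685 -0.581 -0.078 0 0 0.118 0" --pt "-0.685 -0.581 -0.078 0 0 0.118 0" --pt "-0.685 -0.581 -0.078 0 0 0.118 0" --pt "-0.685 -0.581 -0.078 0 0 0.118 0" --pt "-0.685 -0.581 -0.078 0 0 0.118 0" --pt "-0.685 -0.581 -0.078 0 0 0.118 0" --pt "-0.685 -0.581 -0.078 0 0 0.118 0" --pt "-0.685 -0.581 -0.078 0 0 0.118 0" --pt "-0.685 -0.581 -0.078 0 0 0.118 0"

```text
time_s: 17.38
ee_pos: [0.4436, -0.0654, 0.2398]
ee_rot: [[0.001, 1.0, -0.003], [1.0, -0.001, 0.001], [0.001, -0.003, -1.0]]
wrist_force: [0.4, 0.2, -0.6]
grip_width: 0.094
gripper_force: 0.0
```

```bash
python3 w.py w6.png pipe_stub_mid; python3 -c "
from h import *
plan(.444,-.065,.100,0,8)"
```

```text
pipe_stub_mid tip 0.88 [180. 259.] [ 0.4467 -0.0656  0.012 ]
pipe_stub_mid tip 0.58 [127. 158.] [ 0.3447 -0.0104  0.012 ]
   out 0.72 [257. 185.  28.  64.] [443.2 -70.4] [27. 67.] axis deg 90.7
   out 0.66 [158. 126.  65.  55.] [342.5 -10.5] [69. 25.] axis deg 31.1
17.5333 [ 0.44410398 -0.06530438  0.24033425]
n 8 row [0.001, 0.001, 0.877] [0, 0, np.float64(-0.003)] phi now -0.1
```

View pics/w6.png

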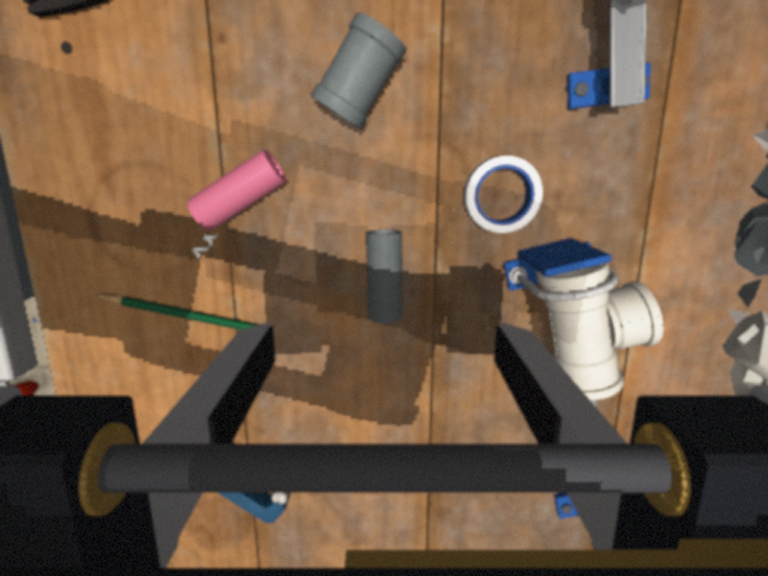

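The grey stub is at (256,184) full-res and the pink look-alike at (158,126). The fingers clear the tee cradle's foot.

Request:
move_arm --pt "-0.01 0 0.877 0 0 0 0" --pt "-0.01 0 0.877 0 0 0 0" --pt "-0.01 0 0.877 0 0 0 0" --pt "-0.01 0 0.877 0 0 0 0" --pt "-0.01 0 0.877 0 0 0 0" --pt "-0.01 0 0.877 0 0 0 0" --pt "-0.01 0 0.877 0 0 0 0" --pt "-0.01 0 0.877 0 0 0 0" --pt "0 0 0 0 0 0 255" --pt "0 0 0 0 0 0 255" --pt "0 0 0 0 0 0 255" --pt "0 0 0 0 0 0 255" --pt "0 0 0 0 0 0 255" --pt "0 0 0 0 0 0 255" --pt "0 0 0 0 0 0 255" --pt "0 0 0 0 0 0 255" --pt "0 0 0 0 0 0 255" --pt "0 0 0 0 0 0 255" --pt "0 0 0 0 0 0 255" --pt "0 0 0 0 0 0 255" --squeeze 20

```text
time_s: 19.2
ee_pos: [0.4447, -0.0665, 0.1011]
ee_rot: [[0.0, 1.0, -0.0], [1.0, -0.0, 0.0], [0.0, -0.0, -1.0]]
wrist_force: [-0.5, 0.2, 1.2]
grip_width: 0.024
gripper_force: 20.0
```

Request:
move_arm --pt "0 0 0 0 0 0 255" --pt "0 0 0 0 0 0 255" --pt "0 0 -1 0 0 0 255" --pt "0 0 -1 0 0 0 255" --pt "0 0 -1 0 0 0 255" --pt "0 0 -1 0 0 0 255" --pt "0 0 -1 0 0 0 255" --pt "0 0 0 0 0 0 255"

```text
time_s: 19.87
ee_pos: [0.4468, -0.067, 0.2053]
ee_rot: [[0.0, 1.0, 0.009], [1.0, -0.0, -0.002], [-0.002, 0.009, -1.0]]
wrist_force: [1.5, -0.7, 0.6]
grip_width: 0.0244
gripper_force: 20.0
```

```bash
python3 -c "
from h import *
held('pipe_stub_mid',.088); f=grab_frame('top')
for t in tip_of('top','tee_cradle'): print(t['p'],ray(f,*t['position'],0).round(4))
"
```

```text
tip off (tool) [-2.6  0.6 88. ]
outline tool-x range 48.6 81.0 y -85.9 -43.2
0.75 [ 0.5855 -0.1579  0.    ]
```

```bash
python3 -c "
from h import *
plan(.50,-.215,.25,14,9)"
```

```text
n 9 row [-0.857, 0.22, -0.285] [0, 0, np.float64(-0.34)] phi now -0.0
```

Request:
move_arm --pt "-0.857 0.22 -0.285 0 0 -0.34 255" --pt "-0.857 0.22 -0.285 0 0 -0.34 255" --pt "-0.857 0.22 -0.285 0 0 -0.34 255" --pt "-0.857 0.22 -0.285 0 0 -0.34 255" --pt "-0.857 0.22 -0.285 0 0 -0.34 255" --pt "-0.857 0.22 -0.285 0 0 -0.34 255" --pt "-0.857 0.22 -0.285 0 0 -0.34 255" --pt "-0.857 0.22 -0.285 0 0 -0.34 255" --pt "-0.857 0.22 -0.285 0 0 -0.34 255" --pt "0 0 0 0 0 0 255"

```text
time_s: 20.95
ee_pos: [0.5014, -0.2177, 0.2513]
ee_rot: [[-0.24, 0.971, -0.001], [0.971, 0.24, -0.001], [-0.001, -0.001, -1.0]]
wrist_force: [0.0, 1.3, -0.3]
grip_width: 0.0242
gripper_force: 20.0
```

```bash
python3 -c "
from h import *
f=grab_frame('wrist');save(f,'w7.png',(90,290,230,480),3)
held('pipe_stub_mid',.088)
for t in tip_of('wrist','tee_cradle'): print(t['p'],t['position'],ray(f,*t['position'],0).round(4))
"
```

```text
tip off (tool) [-4.5  1.7 88. ]
outline tool-x range -42.0 30.3 y -11.8 13.0
0.91 [148.9, 343.4] [ 0.5891 -0.1661  0.    ]
```

View pics/w7.png

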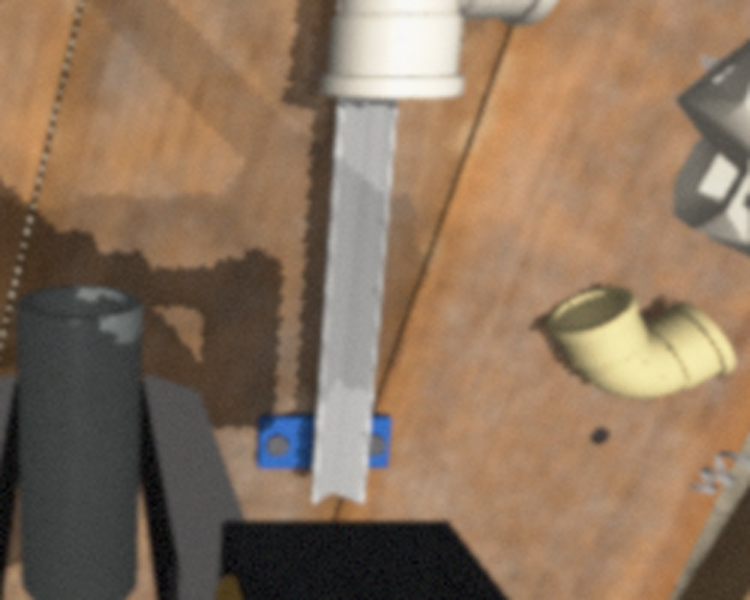

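The tee rail is clear: crop edges (338,102)→(312,502) and (397,102)→(364,502). The stub is held about 4 mm off the pad centre.

```bash
python3 -c "
from h import *
f=grab_frame('wrist')
P=np.array([ray(f,90+r/3,230+c/3,.0285)[:2] for c,r in [(338,102),(312,502),(397,102),(364,502)]]);A=[np.degrees(np.arctan2(*(P[i+1]-P[i])[::-1])) for i in (0,2)];print(P.round(4),A)
a=np.radians(np.mean(A)); u=np.array([np.cos(a),np.sin(a)]); e=(P[1]+P[3])/2; O=e-.12*u; m=(P[0]+P[2])/2
print('origin',O,'top mid lateral',np.cross(u,m-O))
t=O+.001*u; print('target',t); plan(t[0],t[1],.18,np.degrees(a)+90)
t=O+.067*u; print('coupling target',t)
"
```

```text
[[ 0.5696 -0.1367]
 [ 0.6067 -0.2782]
 [ 0.5885 -0.1319]
 [ 0.6255 -0.2734]] [np.float64(-75.32663449248473), np.float64(-75.36448252578153)]
origin [ 0.58569513 -0.15970843] top mid lateral -1.1145873850607058e-09
target [ 0.58594812 -0.1606759 ]
n 7 row [0.219, 0.689, 0.51] [0, 0, np.float64(-0.019)] phi now 14.0
coupling target [ 0.60264537 -0.22452887]<string>:6: DeprecationWarning: Arrays of 2-dimensional vectors are deprecated. Use arrays of 3-dimensional vectors instead. (deprecated in NumPy 2.0)
```

Request:
move_arm --pt "0.205 0.689 0.51 0 0 -0.02 255" --pt "0.205 0.689 0.51 0 0 -0.02 255" --pt "0.205 0.689 0.51 0 0 -0.02 255" --pt "0.205 0.689 0.51 0 0 -0.02 255" --pt "0.205 0.689 0.51 0 0 -0.02 255" --pt "0.205 0.689 0.51 0 0 -0.02 255" --pt "0.205 0.689 0.51 0 0 -0.02 255" --pt "0 0 0 0 0 0 255"

```text
time_s: 21.92
ee_pos: [0.5881, -0.1604, 0.1762]
ee_rot: [[-0.256, 0.967, -0.005], [0.967, 0.256, 0.004], [0.005, -0.004, -1.0]]
wrist_force: [-1.3, 0.6, -0.7]
grip_width: 0.0242
gripper_force: 20.0
```

```bash
python3 -c "
from h import *
held('pipe_stub_mid',.088)
plan(.5865,-.1626,.1275,14.65,4);print(robot.observe()['ee_pos'])"
```

```text
tip off (tool) [-0.6  2.5 88. ]
outline tool-x range -39.6 33.4 y -11.3 13.6
n 4 row [0.006, -0.006, 0.657] [0, 0, np.float64(0.004)] phi now 14.7
[ 0.58718281 -0.16295808  0.18007966]
```

Request:
move_arm --pt "0 0 0.65 0 0 0 255" --pt "0 0 0.65 0 0 0 255" --pt "0 0 0.65 0 0 0 255" --pt "0 0 0.65 0 0 0 255" --pt "0 0 0 0 0 0 255"

```text
time_s: 22.48
ee_pos: [0.5864, -0.1636, 0.1261]
ee_rot: [[-0.252, 0.968, -0.002], [0.968, 0.252, 0.001], [0.002, -0.002, -1.0]]
wrist_force: [0.3, 0.2, 0.3]
grip_width: 0.0245
gripper_force: 20.0
```

```bash
python3 -c "
from h import *
plan(.5865,-.1626,.1265,14.65,2);grab_frame('wrist')
plan(.5865,-.1626,.1265,14.65,2);s=robot.observe();print(s['ee_pos'],s['wrist_force'])"
```

```text
n 2 row [0.024, 0.01, -0.009] [0, 0, np.float64(-0.004)] phi now 14.6
n 2 row [0.022, 0.014, 0.01] [0, 0, np.float64(-0.003)] phi now 14.6
[ 0.58619043 -0.16359834  0.1268997 ] [1.05969697 0.11392719 0.20836836]
```

Request:
move_arm --pt "0 0 0.03 0 0 0 255" --pt "0 0 0 0 0 0 150" --pt "0 0 0 0 0 0 120" --pt "0 0 0 0 0 0 0" --pt "0 0 0 0 0 0 0" --pt "0 0 0 0 0 0 0" --pt "0 0 -0.5 0 0 0 0" --pt "0 0 -1 0 0 0 0" --pt "0 0 -1 0 0 0 0" --pt "0 0 -1 0 0 0 0" --pt "0 0 -1 0 0 0 0"

```text
time_s: 23.45
ee_pos: [0.5871, -0.1636, 0.2202]
ee_rot: [[-0.253, 0.967, 0.001], [0.967, 0.253, -0.0], [-0.0, 0.001, -1.0]]
wrist_force: [-0.3, 0.1, -0.2]
grip_width: 0.0874
gripper_force: 0.0
```

```bash
python3 c.py t pipe_stub_mid .038 wrist .5857 -.1597 -75.34
python3 -c "
from h import *
f=grab_frame('wrist');save(f,'w8.png',(40,300,130,390),3)
plan(.429,.065,.25,-32)"
```

```text
out 0.89 [-20.4 -11.7] [43.1 13.4] [256. 198.  29.  67.]
n 15 row [0.71, -0.635, -0.105] [0, 0, np.float64(0.679)] phi now 14.7
```

View pics/w8.png

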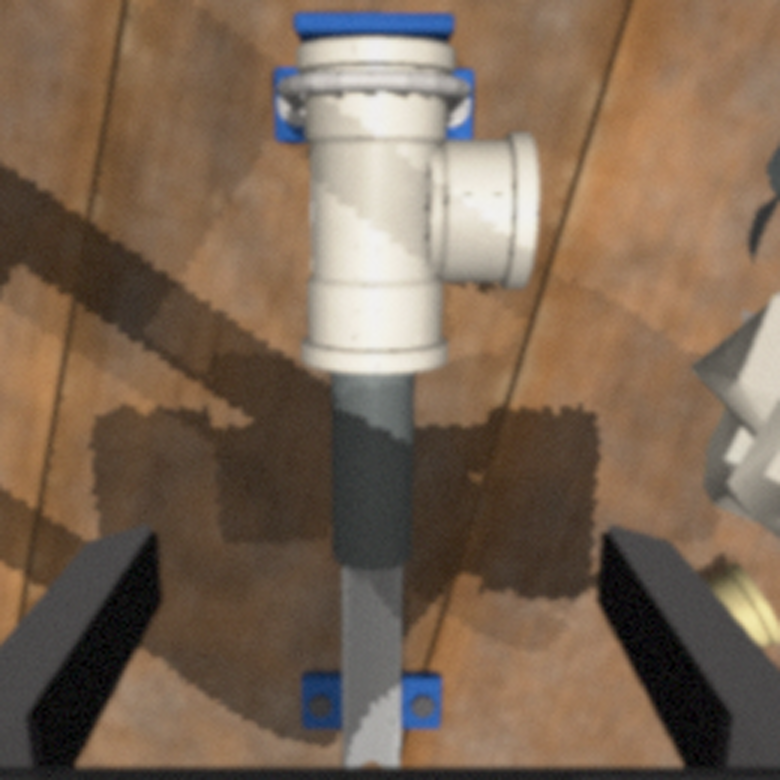

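The stub lies in line by the tee; the tee's rim (full-res row 164) hides the gap, so I check it geometrically.

```bash
python3 -c "
from h import *
f=grab_frame('wrist'); a=np.radians(-75.34);u=np.array([np.cos(a),np.sin(a)]);O=np.array([.5857,-.1597])
for n,r,c,z in [('tee face',164,254.5,.067),('tee face-',163.,254.5,.068),('stub end',229,254.5,.0505),('stub end side',227,244,.038),('rail end?',295,254,.0285),('stop plate top',45,255,.06)]: print(n,(u@(ray(f,r,c,z)[:2]-O)*1000).round(1))
"
```

```text
tee face -27.1
tee face- -28.1
stub end 35.3
stub end side 38.7
rail end? 118.9
stop plate top -114.3
```

The tee face is at -27.5 and the stub end at about 36 in my frame, so the gap is a few mm. Now the coupling.

Request:
move_arm --pt "0.71 -0.635 -0.105 0 0 0.679 0" --pt "0.71 -0.635 -0.105 0 0 0.679 0" --pt "0.71 -0.635 -0.105 0 0 0.679 0" --pt "0.71 -0.635 -0.105 0 0 0.679 0" --pt "0.71 -0.635 -0.105 0 0 0.679 0" --pt "0.71 -0.635 -0.105 0 0 0.679 0" --pt "0.71 -0.635 -0.105 0 0 0.679 0" --pt "0.71 -0.635 -0.105 0 0 0.679 0" --pt "0.71 -0.635 -0.105 0 0 0.679 0" --pt "0.71 -0.635 -0.105 0 0 0.679 0" --pt "0.71 -0.635 -0.105 0 0 0.679 0" --pt "0.71 -0.635 -0.105 0 0 0.679 0" --pt "0.71 -0.635 -0.105 0 0 0.679 0" --pt "0.71 -0.635 -0.105 0 0 0.679 0" --pt "0.71 -0.635 -0.105 0 0 0.679 0" --pt "0 0 0 0 0 0 0"

```text
time_s: 25.03
ee_pos: [0.4277, 0.0672, 0.2484]
ee_rot: [[0.529, 0.849, -0.003], [0.849, -0.529, 0.002], [-0.0, -0.003, -1.0]]
wrist_force: [0.4, -0.6, 0.2]
grip_width: 0.0941
gripper_force: 0.0
```

```bash
python3 w.py w9.png grey_coupling_mid; python3 -c "
from h import *
plan(.429,.065,.100,-32,8)"
```

```text
grey_coupling_mid tip 0.71 [185. 261.] [0.429  0.0585 0.018 ]
   out 0.82 [261. 184.  34.  57.] [426.4  60.9] [62. 35.] axis deg 57.8
   out 0.52 [450. 225. 116.  76.] [586.  -96.4] [ 71. 138.] axis deg 118.0
25.1833 [0.428619   0.06464783 0.24854409]
n 8 row [0.005, 0.002, 0.928] [0, 0, np.float64(0.001)] phi now -32.0
```

Request:
move_arm --pt "-0.01 0 0.928 0 0 0 0" --pt "-0.01 0 0.928 0 0 0 0" --pt "-0.01 0 0.928 0 0 0 0" --pt "-0.01 0 0.928 0 0 0 0" --pt "-0.01 0 0.928 0 0 0 0" --pt "-0.01 0 0.928 0 0 0 0" --pt "-0.01 0 0.928 0 0 0 0" --pt "-0.01 0 0.928 0 0 0 0" --pt "0 0 0 0 0 0 255" --pt "0 0 0 0 0 0 255" --pt "0 0 0 0 0 0 255" --pt "0 0 0 0 0 0 255" --pt "0 0 0 0 0 0 255" --pt "0 0 0 0 0 0 255" --pt "0 0 0 0 0 0 255" --pt "0 0 0 0 0 0 255" --pt "0 0 0 0 0 0 255" --pt "0 0 0 0 0 0 255" --pt "0 0 0 0 0 0 255" --pt "0 0 0 0 0 0 255" --squeeze 15

```text
time_s: 26.85
ee_pos: [0.4282, 0.0637, 0.1015]
ee_rot: [[0.53, 0.848, 0.0], [0.848, -0.53, 0.0], [0.0, 0.0, -1.0]]
wrist_force: [0.4, -0.1, 0.8]
grip_width: 0.036
gripper_force: 15.0
```

Request:
move_arm --pt "0 0 0 0 0 0 255" --pt "0 0 -1 0 0 0 255" --pt "0 0 -1 0 0 0 255" --pt "0 0 -1 0 0 0 255" --pt "0 0 -1 0 0 0 255" --pt "0 0 -1 0 0 0 255" --pt "0 0 0 0 0 0 255"

```text
time_s: 27.43
ee_pos: [0.4302, 0.0637, 0.2056]
ee_rot: [[0.53, 0.848, 0.009], [0.848, -0.53, 0.0], [0.005, 0.007, -1.0]]
wrist_force: [-0.1, 0.0, 0.0]
grip_width: 0.036
gripper_force: 15.0
```

```bash
python3 -c "
from h import *
held('grey_coupling_mid',.082)
plan(.6032,-.2265,.20,14.65,18)"
```

```text
tip off (tool) [-1.5  1.2 82. ]
outline tool-x range -37.8 30.6 y -17.2 19.5
n 18 row [-0.729, 0.637, 0.0] [0, 0, np.float64(-0.566)] phi now -32.0
```

Request:
move_arm --pt "-0.729 0.637 0 0 0 -0.566 255" --pt "-0.729 0.637 0 0 0 -0.566 255" --pt "-0.729 0.637 0 0 0 -0.566 255" --pt "-0.729 0.637 0 0 0 -0.566 255" --pt "-0.729 0.637 0 0 0 -0.566 255" --pt "-0.729 0.637 0 0 0 -0.566 255" --pt "-0.729 0.637 0 0 0 -0.566 255" --pt "-0.729 0.637 0 0 0 -0.566 255" --pt "-0.729 0.637 0 0 0 -0.566 255" --pt "-0.729 0.637 0 0 0 -0.566 255" --pt "-0.729 0.637 0 0 0 -0.566 255" --pt "-0.729 0.637 0 0 0 -0.566 255" --pt "-0.729 0.637 0 0 0 -0.566 255" --pt "-0.729 0.637 0 0 0 -0.566 255" --pt "-0.729 0.637 0 0 0 -0.566 255" --pt "-0.729 0.637 0 0 0 -0.566 255" --pt "-0.729 0.637 0 0 0 -0.566 255" --pt "-0.729 0.637 0 0 0 -0.566 255" --pt "0 0 0 0 0 0 255"

```text
time_s: 29.17
ee_pos: [0.6044, -0.2281, 0.1977]
ee_rot: [[-0.253, 0.968, -0.003], [0.968, 0.253, 0.001], [0.002, -0.003, -1.0]]
wrist_force: [-0.5, 0.2, 0.4]
grip_width: 0.0361
gripper_force: 15.0
```

```bash
python3 -c "
from h import *
held('grey_coupling_mid',.082)
plan(.6030,-.2255,.129,14.65,4);s=robot.observe();print(s['ee_pos'])"
```

```text
tip off (tool) [-3.5  0.6 82. ]
outline tool-x range -38.7 29.3 y -16.9 19.2
n 4 row [0.0, 0.009, 0.877] [0, 0, np.float64(-0.002)] phi now 14.6
[ 0.60259069 -0.22584449  0.19916783]
```

Request:
move_arm --pt "0.02 0 0.87 0 0 0 255" --pt "0.02 0 0.87 0 0 0 255" --pt "0.02 0 0.87 0 0 0 255" --pt "0.02 0 0.87 0 0 0 255" --pt "0 0 0 0 0 0 255"

```text
time_s: 29.73
ee_pos: [0.6018, -0.2233, 0.1286]
ee_rot: [[-0.253, 0.967, -0.003], [0.967, 0.253, 0.002], [0.003, -0.002, -1.0]]
wrist_force: [-0.5, 0.1, -1.0]
grip_width: 0.0359
gripper_force: 15.0
```

```bash
python3 -c "
from h import *
plan(.6028,-.2245,.127,14.65,2);grab_frame('wrist')
plan(.6028,-.2245,.127,14.65,2);s=robot.observe();print(s['ee_pos'],s['wrist_force'])"
```

```text
n 2 row [-0.035, 0.016, 0.039] [0, 0, np.float64(0.002)] phi now 14.7
n 2 row [-0.03, 0.021, 0.074] [0, 0, np.float64(0.003)] phi now 14.7
[ 0.6017069  -0.22356603  0.12998232] [-1.27256585 -0.10092336 -0.74665062]
```

Request:
move_arm --pt "0 0.03 0.08 0 0 0 255" --pt "0 0 0.03 0 0 0 255" --pt "0 0 0 0 0 0 150" --pt "0 0 0 0 0 0 120" --pt "0 0 0 0 0 0 0" --pt "0 0 0 0 0 0 0" --pt "0 0 0 0 0 0 0" --pt "0 0 -0.5 0 0 0 0" --pt "0 0 -1 0 0 0 0" --pt "0 0 -1 0 0 0 0" --pt "0 0 -1 0 0 0 0" --pt "0 0 -1 0 0 0 0" --pt "0 0 -1 0 0 0 0"

```text
time_s: 30.87
ee_pos: [0.6037, -0.2247, 0.2415]
ee_rot: [[-0.253, 0.967, 0.001], [0.967, 0.253, -0.0], [-0.0, 0.001, -1.0]]
wrist_force: [0.9, -0.8, -0.8]
grip_width: 0.0938
gripper_force: 0.0
```

```bash
python3 -c "
from h import *
f=grab_frame('wrist'); t=grab_frame('top')
im=lambda f,c,s:cv2.resize(cv2.cvtColor(f['pixels'],cv2.COLOR_RGB2BGR)[c[0]:c[1],c[2]:c[3]],s,interpolation=cv2.INTER_CUBIC)
cv2.imwrite('pics/fin.png',np.vstack([im(f,(60,280,120,400),(446,350)),im(t,(130,200,95,345),(800,224))[:, :446] if 0 else im(t,(135,195,100,340),(446,112))]))
o=np.zeros((590,800,3),np.uint8);o[:350,:446]=im(f,(60,280,120,400),(446,350));o[360:,:]=im(t,(135,200,95,321),(800,230));cv2.imwrite('pics/fin.png',o)"
```

```text
(no output)
```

View pics/fin.png

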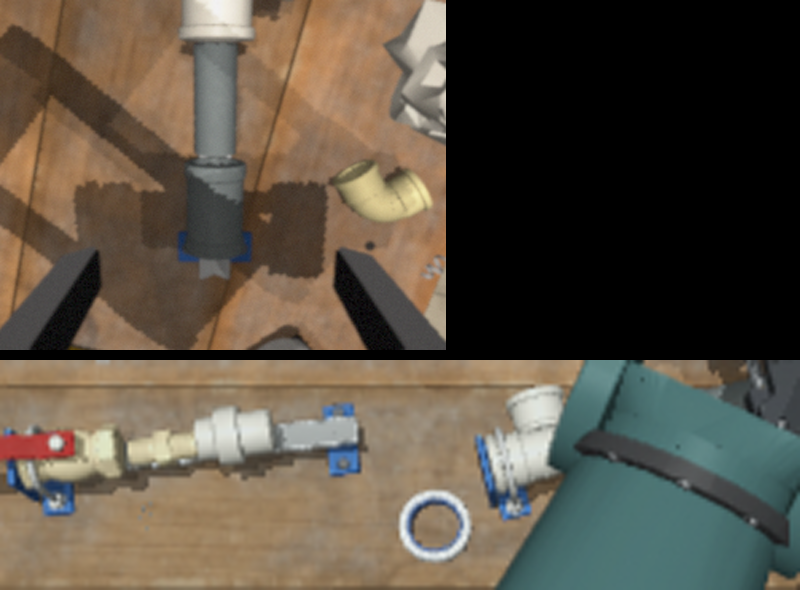

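The final views show both rows in order, in line and down in the troughs with only small gaps. The tape roll hasn't moved and the gripper is clear.

```bash
python3 -c "
from h import *
print(workorder.job_done())"
```

```text
the job is handed in; nothing more can be done
None
```

I laid out both pump lines and handed the job in at about 31 s of the 109 s allowed: valve–nipple–union and tee–stub–coupling, all down in the troughs with gaps of a few mm by camera measurement; I never handled the tin, tape roll, tape measure or pink look-alike, though I did not re-measure the tin and tape measure at the end.

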